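# Bring the rotator's blue-capped vial to the top

### The arm

A 7-joint arm with a two-finger parallel gripper is mounted at the origin on the work surface. World frame = base frame: x ahead of the robot, y to its left, z up, the work surface at z = 0. Lengths are in m, angles in rad, forces in N, time in s.
With the tool pointing down it reaches from about 0.425 to 0.875 m from the base axis. Payload 4.7 kg.
Tool frame: the origin (TCP) lies between the finger pads; the fingertips stand 14 mm ahead of it and the grasp point (between the pads) lies 5 mm behind it; z points along the fingers, y is the line along which they close (so a half turn about z gives the same grasp; the last joint's range is limited). The gripper opens to 87 mm and grips with 3 to 60 N. Pads are 19 mm wide; open, the fingers measure 117 mm over their backs; the gripper's body (75 mm by 190 mm) begins 51 mm behind the grasp point.
Start: joints at [1.156, 0.321, -0.07, 1.45, 0.023, 1.371, -0.057], TCP at [0.27, -0.591, 0.237] pointing down, gripper open.
Joint ranges: [-2.86, 2.86], [-0.3, 2.09], [-1.38, 1.24], [0.06, 2.45], [-1.56, 4.7], [0.09, 2.05], [-2.69, 2.69]. Speed limits (rad/s): [2.57, 2.57, 3.14, 3.14, 3.14, 3.14, 3.14].

### API

Orientations are given as a rotation vector (axis times angle).
In Python, from bench import ctrl gives the robot as it stands.
- The arm moves only by the shell command python3 -m inch 'ROWS' [OPENING] [FORCE]. ROWS is JSON, a list of rows, each a list of 6 numbers: the shift along the world's x, y, z in mm, then the turn, a rotation vector about the world's x, y, z in degrees. In form: [[tx, ty, tz, rx, ry, rz], ...]. A call has 1 to 20 rows; each row is the pose to reach, as a shift and turn from the pose commanded when the call began; what a row does not reach only later rows make up. A row lasts 1/8 s, in which the tool goes at most 62.5 mm and 10.7 degrees, less where a joint would pass 70% of its speed; a pose out of reach is approached as far as the arm can. A call with a gripper value outside its range is refused whole. OPENING is the finger opening in mm, from 0 to 87, set as the call begins (- or left out, the last holds). The fingers move at their own pace and stop on an object; FORCE is the grip in N (left out, the last holds). Time passes only in rows, so rows that repeat a pose let the fingers close. It gives the time, the measured TCP pose, the force, the opening and the grip force at its end, in the units of the state.
- ctrl.get_state(): the state, without advancing time (a new reading comes with each control period).
- ctrl.get_image(name): name is "side" or "top" or "wrist"; returns (picture, depth): 480x640x3 uint8, red, green, blue; 480x640 float32, m along the optical axis (not along the pixel's ray), 0 where there is no reading.
- ctrl.camera_params(name): a dict with "mtx" (3x3 intrinsics, pixels), "T" (4x4, takes a point from camera to world coordinates). Camera axes: x right, y down, z forward; pixel columns grow to the right and rows downward; lengths in m; the calibration is good to about 2 mm. A picture is of the moment at which its call begins: read the wrist's pose just before it. camera_params takes no time and is no camera call; for the wrist camera it gives the pose at the moment of the call.
- ctrl.close_job(): hands the job in; it is judged then, once.
The state is a dict: "time": time; "joint_positions": joint angles; "qd": joint speeds; "joint_torque": joint torques, N m; "position": TCP position; "tool_rot": TCP orientation; "ft_force": force on the tool from outside, world axes, zero at the start; "torque": the same for the moment, N m; "grip_width": opening from 0.0 (shut) to 1.0 (fully open); "grip_force": force on a finger pad.
Only numpy, scipy, OpenCV 4.12 (cv2) and the standard library are available. Lean on these libraries where they do the work, as an engineer would, in place of code of your own. Each camera call takes 0.05 s, during which the arm holds its last target. There are 200 camera calls.

### The job

The wheel of the tube rotator has stopped with its blue-capped vial hanging low. With the fingertips, gently push one orange spoke after another to turn the wheel until the vial points straight up, and leave it standing still there. Push the spokes only: do not touch the vial, do not pinch the wheel or set it spinning, do not lift, tip or shove the rotator, and leave the other things on the bench where they are.

Things in the scene. Friction and masses are not known exactly. Their poses are not given: they have to be found in the camera images.
- rotator: tube rotator, about 2.4 kg, loose on the bench: base 150 x 150 x 20 mm (x -70 to 80 mm), white motor housing (x -60 to 10 mm, 100 mm wide, top at 185 mm) nearer the robot, and beyond it an upright wheel. Origin on the bench; z up, x along the axle from housing to wheel and away from the robot (turned up to 0.35 rad), y sideways in the wheel's plane
- axle (a point): centre of the wheel on its level axle, 45 mm along the rotator's x, 155 mm above the bench; axes as the rotator's. The wheel has a grey hub of 30 mm radius and six straight orange spokes, no rim, 60 degrees apart, each 10 mm wide in the wheel's plane, 14 mm thick along the axle (centred here), ending 120 mm from the axle
- wheel (a joint): angle of the wheel in rad about the rotator's x: 0 (or any whole turn) when the vial points straight up; as it grows from 0 the vial leans towards the rotator's -y. It starts between 1.9 and 4.38, turns either way without stops and stays where it is left: friction of 0.12 N m, so 1 to 2 N near a spoke's end moves it
- vial: the white vial, 20 mm across, with a blue cap 24 mm across and 18 mm long, fixed on the wheel half-way between two spokes (30 degrees from each) and pointing outwards; its origin is on the axle, its own z axis points along the vial from the axle to the cap, and the cap's end is 72 mm from the axle
- cap (a point): centre of the outer end of the blue cap, 72 mm from the axle
- cork_ring: loose cork ring, 84 mm across and 28 mm high, beyond the wheel; origin under its centre
- dish: loose clear round dish, 90 mm across and 16 mm high, beyond the wheel; origin under its centre
- amber_tall: loose amber bottle with red cap, 60 mm across, 130 mm high; origin under its centre
- amber_short: loose amber jar with red cap, 52 mm across, 95 mm high; origin under its centre
- clear_bottle: loose clear bottle with blue cap, 66 mm across, 140 mm high; origin under its centre
- tip_box: loose yellow open divided box, 80 x 120 x 50 mm; origin under its centre

How it is judged:
On the way:
1. the vial has been brought up past the level of the axle (angle between vial's own z axis and vertical below 1.4 rad).
At the end, for the whole second after the job is handed in: the vial points straight up within 0.12 rad (7 degrees), the wheel is at rest (below 0.05 rad/s), the rotator stands upright within 30 mm of where it was, and every other thing is within 30 mm of where it was (angle between vial's own z axis and vertical below 0.12 rad and velocity of joint wheel between -0.05 and 0.05 rad/s and distance of each of rotator, cork_ring, dish, amber_tall, amber_short, clear_bottle, tip_box from where it was at the start of the episode below 0.03 m and angle between rotator's own z axis and vertical below 0.03 rad); the robot touches nothing.
It fails at once if the vial is touched (contact force between any of the fingers, the arm and vial above 0.5 N).
It fails at once if the wheel is gripped or forced (over 10 N) (contact force between the fingers and rotator above 10 N).
It fails at once if the wheel is set spinning (over 4 rad/s) (velocity of joint wheel above 4 rad/s or velocity of joint wheel below -4 rad/s).
It fails at once if the rotator is lifted, tipped or shoved more than 30 mm (height (world z) of rotator above 0.008 m or angle between rotator's own z axis and vertical above 0.12 rad or distance of rotator from where it was at the start of the episode above 0.03 m).
It fails at once if another thing is moved more than 30 mm or knocked over (distance of any of cork_ring, dish, amber_tall, amber_short, clear_bottle, tip_box from where it was at the start of the episode above 0.03 m or angle between any of cork_ring, dish, amber_tall, amber_short, clear_bottle, tip_box's own z axis and vertical above 0.4 rad).
It also fails if it takes over 48 s, if anything falls off the work surface, if the arm or the gripper's body presses on something with over 40 N, if the wrist force passes 120 N, or if a joint passes its speed limit or range.

## Working session

There is one attempt and no reset: what is moved stays moved. The work goes in short steps, Python scripts to look and compute and a shell command to move; the robot and the scene stay as the last step left them, time stands still between calls to the robot, and variables do not carry over. Pictures are saved under pics/ and viewed, at most 10 in all, crops included, and the job is handed in when it is done.

```bash
mkdir -p pics; ls; cat > h.py <<'E'
from bench import ctrl
import numpy as np, cv2
def grab(n):
    p=ctrl.camera_params(n); im,d=ctrl.get_image(n); return im,d,np.array(p["mtx"]),np.array(p["T"])
def cloud(d,K,T):
    v,u=np.mgrid[:d.shape[0],:d.shape[1]]
    P=np.stack([(u-K[0,2])*d/K[0,0],(v-K[1,2])*d/K[1,1],d],-1)
    return P@T[:3,:3].T+T[:3,3]
def hsv(im): return cv2.cvtColor(im,cv2.COLOR_RGB2HSV)
E
python3 - <<'E'
from h import *
for n in("side","top"):
    im,d,K,T=grab(n); cv2.imwrite(f"pics/{n}0.png",im[:,:,::-1]); np.savez(f"{n}0.npz",im=im,d=d,K=K,T=T); print(n,K.round(1).tolist(),T.round(3).tolist())
s=ctrl.get_state(); print({k:np.round(v,3).tolist() for k,v in s.items()})
E
```

```text
pics
side [[517.7, 0.0, 324.1], [0.0, 517.7, 239.3], [0.0, 0.0, 1.0]] [[-0.81, -0.453, 0.373, 0.164], [-0.587, 0.605, -0.539, 0.623], [0.019, -0.655, -0.756, 1.014], [0.0, 0.0, 0.0, 1.0]]
top [[460.4, 0.0, 317.4], [0.0, 460.4, 238.0], [0.0, 0.0, 1.0]] [[0.024, -0.994, 0.109, 0.472], [-0.999, -0.028, -0.032, 0.014], [0.035, -0.108, -0.994, 1.058], [0.0, 0.0, 0.0, 1.0]]
{'time': 0.1, 'joint_positions': [1.156, 0.322, -0.07, 1.452, 0.023, 1.371, -0.057], 'qd': [0.002, -0.0, -0.001, -0.002, -0.0, 0.002, -0.0], 'joint_torque': [-0.0, -49.257, -0.406, -31.34, -0.064, 0.039, 0.0], 'position': [0.27, -0.591, 0.236], 'tool_rot': [-3.068, -0.668, 0.001], 'ft_force': [-0.809, 0.521, -0.702], 'torque': [0.051, 0.008, -0.009], 'grip_force': 0.0, 'grip_width': 1.002}
```

View pics/side0.png

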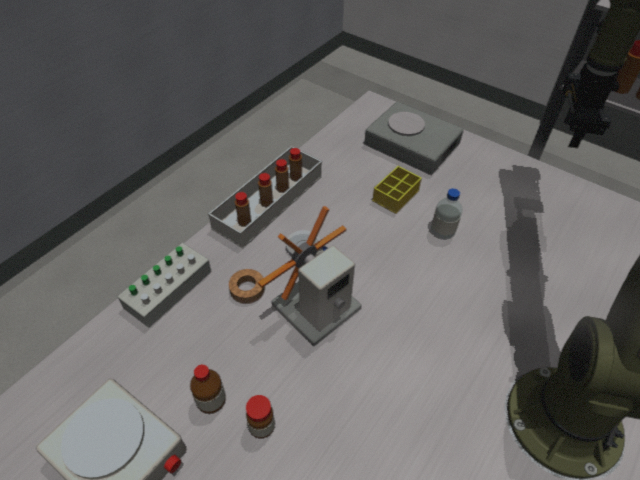

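View pics/top0.png

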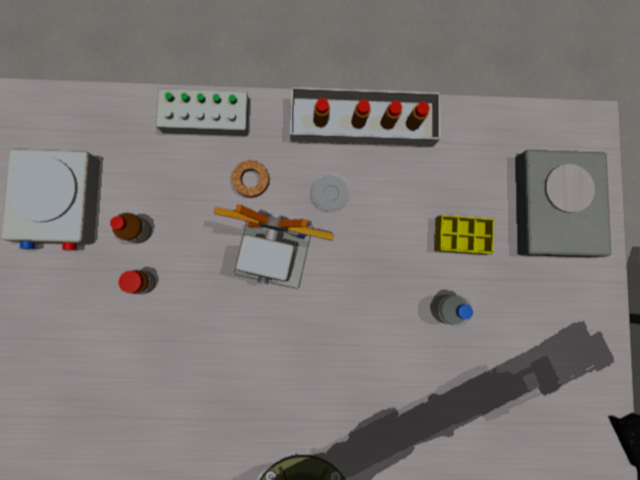

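The rotator is at about (272,245) in the top view and (320,285) in the side view. The spokes fan around the axle, and there is a hint of dark blue near (302,230) in the top view. Next I'll measure.

```bash
python3 - <<'E'
from h import *
def load(n): z=np.load(n+"0.npz"); return z["im"],z["d"],z["K"],z["T"]
allP=[]
for n in("top","side"):
    im,d,K,T=load(n); P=cloud(d,K,T); H=hsv(im)
    near=(np.hypot(P[...,0]-.55,P[...,1]-.12)<.25)&(d>0)
    m=(H[...,0]<20)&(H[...,1]>150)&near&(P[...,2]>.05)&(H[...,2]>60)
    m=cv2.erode(m.astype(np.uint8),np.ones((2,2)))>0
    Q=P[m]; allP.append(Q); print(n,len(Q),Q.mean(0).round(3),Q.min(0).round(3),Q.max(0).round(3))
    b=(H[...,0]>100)&(H[...,0]<130)&(H[...,1]>80)&near&(d>0)
    vv,uu=np.nonzero(b); print("blue",b.sum(),[(int(u),int(v),P[v,u].round(3).tolist()) for v,u in list(zip(vv,uu))[::max(1,len(uu)//12)]])
    t=near&(abs(P[...,2]-.185)<.006)&(H[...,1]<60)
    r=cv2.minAreaRect((P[t][:,:2]*1000).astype(np.float32)); print("housing top",t.sum(),r,P[t].mean(0).round(4))
    lab,L,st,ce=cv2.connectedComponentsWithStats(m.astype(np.uint8))
    for i in range(1,lab):
        if st[i,4]>15: q=P[L==i]; print(" comp",st[i].tolist(),q.mean(0).round(3),q.min(0).round(3),q.max(0).round(3))
a,b=[cv2.resize(load(n)[0][y:y+h,x:x+w],None,fx=k,fy=k,interpolation=cv2.INTER_CUBIC) for n,y,x,h,w,k in(("top",190,200,110,150,4),("side",195,250,150,130,4))]
H=max(a.shape[0],b.shape[0]); f=lambda q:cv2.copyMakeBorder(q,0,H-q.shape[0],0,0,cv2.BORDER_CONSTANT)
c=np.hstack([f(a),f(b)]); c=cv2.resize(c,None,fx=.71,fy=.71); print(c.shape); cv2.imwrite("pics/crop0.png",c[:,:,::-1])
E
```

```text
top 624 [0.578 0.144 0.18 ] [0.462 0.009 0.062] [0.618 0.367 0.264]
blue 25 [(298, 234, [0.58, 0.024, 0.136]), (300, 234, [0.581, 0.019, 0.134]), (297, 235, [0.579, 0.026, 0.133]), (299, 235, [0.579, 0.021, 0.134]), (301, 235, [0.579, 0.017, 0.13]), (303, 235, [0.579, 0.013, 0.129]), (305, 235, [0.579, 0.009, 0.129]), (299, 236, [0.578, 0.021, 0.125]), (301, 236, [0.578, 0.017, 0.126]), (303, 236, [0.578, 0.013, 0.125]), (305, 236, [0.578, 0.009, 0.129]), (302, 237, [0.576, 0.015, 0.124]), (304, 237, [0.576, 0.011, 0.125])]
housing top 2007 ((551.82177734375, 81.13561248779297), (99.9045181274414, 114.0145034790039), 78.9459457397461) [0.5332 0.0842 0.1853]
 comp [230, 206, 38, 21, 330] [0.604 0.113 0.191] [0.595 0.083 0.062] [0.618 0.158 0.264]
 comp [280, 221, 27, 10, 161] [0.588 0.032 0.228] [0.58  0.009 0.152] [0.598 0.058 0.263]
 comp [135, 223, 4, 12, 28] [0.589 0.364 0.086] [0.577 0.361 0.08 ] [0.6   0.367 0.091]
 comp [133, 272, 9, 18, 105] [0.481 0.352 0.096] [0.462 0.343 0.085] [0.497 0.361 0.101]
side 655 [0.583 0.11  0.159] [ 0.464 -0.039  0.055] [0.621 0.362 0.262]
blue 
[... 348 characters left out ...]
6])]
housing top 1386 ((548.2083129882812, 82.96160888671875), (100.95660400390625, 115.91490936279297), 80.15282440185547) [0.5287 0.0884 0.1839]
 comp [308, 208, 20, 37, 151] [0.586 0.038 0.222] [0.578 0.013 0.182] [0.594 0.061 0.26 ]
 comp [316, 228, 29, 21, 117] [0.579 0.003 0.158] [ 0.568 -0.039  0.154] [0.589 0.042 0.162]
 comp [281, 236, 12, 10, 22] [0.6   0.124 0.247] [0.596 0.11  0.221] [0.606 0.132 0.262]
 comp [260, 261, 36, 26, 176] [0.608 0.148 0.16 ] [0.595 0.103 0.156] [0.621 0.191 0.165]
 comp [283, 269, 15, 31, 112] [0.601 0.115 0.09 ] [0.594 0.095 0.055] [0.612 0.135 0.13 ]
 comp [253, 396, 17, 9, 64] [0.479 0.355 0.095] [0.464 0.349 0.091] [0.494 0.362 0.099]
(426, 795, 3)
```

View pics/crop0.png

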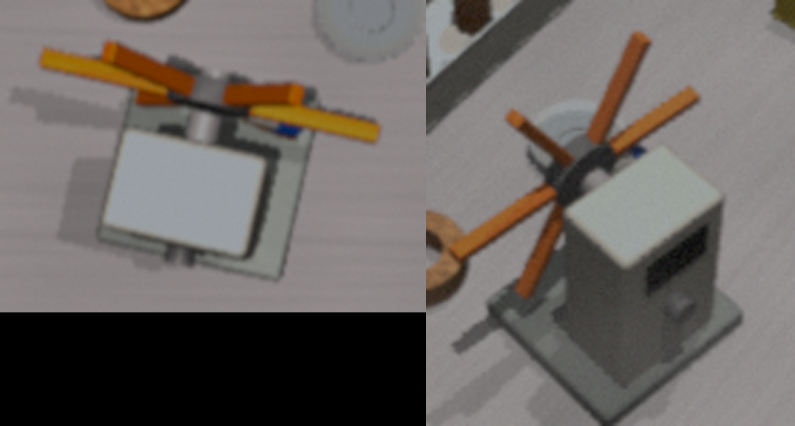

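```bash
cat > plan.py <<'E'
from h import *
C=np.array([.5935,.076,.155]); yaw=-.195
ex=np.array([np.cos(yaw),np.sin(yaw),0]); ey=np.array([-ex[1],ex[0],0]); ez=np.array([0,0,1.])
u=lambda a:np.cos(np.radians(a))*ey+np.sin(np.radians(a))*ez
def tcp(a,R,phi,gap=0): return C+R*u(a)+(5+gap)*1e-3*u(a+90)-.0095*u(phi-90)+.014*u(phi)
def spokes(n):
    "angle of every spoke (deg from rotator +y, upwards) from the depth points off the hub"
    im,d,K,T=grab(n); P=cloud(d,K,T)-C; H=hsv(im)
    m=(H[...,0]<20)&(H[...,1]>150)&(H[...,2]>50)&(d>0)&(abs(P@ex)<.02)
    m=cv2.erode(m.astype(np.uint8),np.ones((2,2)))>0
    q=P[m]; y,z=q@ey,q[:,2]; r=np.hypot(y,z); k=(r>.045)&(r<.125); y,z,q=y[k],z[k],q[k]; a=np.degrees(np.arctan2(z,y))
    out=[]
    c=np.sort(a); g=np.split(c,np.nonzero(np.diff(c)>8)[0]+1)
    for s in g:
        if len(s)>12: out.append((round(float(np.median(s)),1),len(s)))
    return out,im
E
python3 - <<'E'
from plan import *
from scipy.spatial.transform import Rotation as Rn
s=ctrl.get_state(); p=np.array(s["position"]); R=Rn.from_rotvec(s["tool_rot"]).as_matrix(); print(R.round(3))
print("yaw turn",np.degrees(yaw-np.arctan2(R[1,1],R[0,1])))
z=np.load("side0.npz");P=cloud(z["d"],z["K"],z["T"]);H=hsv(z["im"])
q=P[(H[...,0]<20)&(H[...,1]>150)&(H[...,2]>60)&(z["d"]>0)&(np.abs(P-C).max(-1)<.13)&(P[...,2]>.05)]
for lo,hi in((.152,.168),(0.05,.3)):
    k=q[(q[:,2]>lo)&(q[:,2]<hi)]; f=np.polyfit(k[:,1],k[:,0],1); print("yaw",-np.arctan(f[0]),"x at .076",np.polyval(f,.076),k.min(0),k.max(0))
for n in("side","top"): print(n,spokes(n)[0])
d=lambda t:((t-p)*1000).round(0)
pre=C+.020*ey; pre[2]=.155+.080+.014
print("above",d(pre+[0,0,.15]),"pre",d(pre))
for a,phi in((60,90),(50,85),(40,80),(30,75),(20,70),(10,60),(0,50)): print(a,phi,((tcp(a,.100,phi)-pre)*1000).round(1),"rot",(-(90-phi)*ex).round(1))
E
```

```text
[[ 0.909  0.416 -0.001]
 [ 0.416 -0.909  0.001]
 [-0.    -0.002 -1.   ]]
yaw turn 54.25525279139017
yaw -0.1975680942021385 x at .076 0.5948409816377094 [ 0.56781522 -0.04296502  0.15211198] [0.62536833 0.19119985 0.16479773]
yaw -0.19424659709699268 x at .076 0.5945126764814295 [ 0.56781522 -0.04296502  0.054865  ] [0.62536833 0.19119985 0.26162126]
side [(-58.7, 104), (3.5, 137), (62.6, 35), (120.0, 128), (177.3, 95)]
top [(-57.6, 43), (5.6, 56), (65.8, 167), (119.5, 146)]
above [327. 686. 163.] pre [327. 686.  13.]
60 90 [ 3.1 15.9  9.1] rot [ 0. -0.  0.]
50 85 [ 6.2 31.6  0.6] rot [-4.9  1.  -0. ]
40 80 [  9.   45.6 -10.5] rot [-9.8  1.9 -0. ]
30 75 [ 11.3  57.4 -23.7] rot [-14.7   2.9  -0. ]
20 70 [ 13.2  66.8 -38.7] rot [-19.6   3.9  -0. ]
10 60 [ 14.8  74.9 -54.8] rot [-29.4   5.8  -0. ]
0 50 [ 15.8  80.2 -72.2] rot [-39.2   7.8  -0. ]
```

```bash
python3 -m inch '[[0,0,60,0,0,0],[10,20,120,0,0,5],[35,70,163,0,0,12],[60,120,163,0,0,18],[85,175,163,0,0,24],[110,230,163,0,0,30],[135,280,163,0,0,36],[160,335,163,0,0,42],[185,390,163,0,0,48],[210,440,163,0,0,54],[235,495,163,0,0,54],[260,545,163,0,0,54],[285,600,163,0,0,54],[310,650,163,0,0,54],[327,686,163,0,0,54],[327,686,163,0,0,54],[327,686,163,0,0,54],[327,686,163,0,0,54]]' 0 10
python3 - <<'E'
from plan import *
s=ctrl.get_state(); print(np.round(s["joint_positions"],2),s["grip_width"])
from scipy.spatial.transform import Rotation as Rn
R=Rn.from_rotvec(s["tool_rot"]).as_matrix();print(R.round(2)); print(((C+.02*ey+[0,0,.094]-s["position"])*1000).round(1))
E
```

```text
time: 2.45
position: [0.5972, 0.0929, 0.3997]
tool_rot: [2.434, 1.985, -0.001]
ft_force: [-0.4, 0.7, 0.2]
grip_width: 0.007
grip_force: 0.0
[ 0.36  0.27 -0.73  1.26  0.18  1.68 -0.53] 0.0072217191868068804
[[ 0.2   0.98  0.  ]
 [ 0.98 -0.2  -0.  ]
 [-0.    0.   -1.  ]]
[   0.2    2.7 -150.7]
```

```bash
python3 -m inch '[[0,0,-40,0,0,0],[0,0,-80,0,0,0],[0,2,-115,0,0,0],[0,2,-140,0,0,0],[0,2,-150,0,0,0],[0,2,-150,0,0,0]]'
python3 - <<'E'
from plan import *
ims=[]
for n,y,x,h,w in(("side",150,240,200,160),("top",160,190,150,160)):
    o,im=spokes(n); print(n,o); ims.append(cv2.resize(im[y:y+h,x:x+w],(400,h*400//w)))
H=500; c=np.hstack([cv2.copyMakeBorder(q,0,H-q.shape[0],0,0,cv2.BORDER_CONSTANT) for q in ims]); cv2.imwrite("pics/pre.png",c[:,:,::-1])
E
```

```text
time: 3.2
position: [0.5972, 0.0958, 0.2497]
tool_rot: [2.433, 1.987, -0.001]
ft_force: [-1.0, -0.4, 1.2]
grip_width: 0.004
grip_force: 0.0
side [(-58.7, 108), (3.7, 160), (62.5, 26), (178.4, 31)]
top [(119.5, 107), (175.2, 92)]
```

View pics/pre.png

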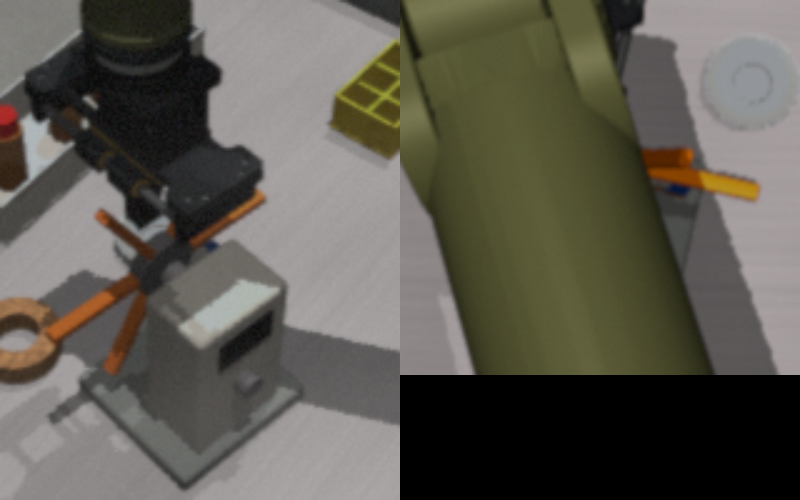

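The side view shows the closed fingertips in the gap above the hub. The free 60° spoke is left of them, with its tip at about (105,218). Now I'll push its upper face.

```bash
python3 -m inch '[[1,6,4,0,0,0],[2,11,7,0,0,0],[3,16,9,0,0,0],[4,20,7,-1,0,0],[5,24,5,-2.5,0.5,0],[6,28,3,-4,1,0],[6,32,1,-5,1,0],[7,36,-2,-6,1,0],[8,39,-5,-7.5,1.5,0],[9,46,-10,-10,2,0]]'
python3 - <<'E'
from plan import *
for n in ("side","top"): print(spokes(n)[0])
E
```

```text
time: 4.55
position: [0.6064, 0.1421, 0.2397]
tool_rot: [2.339, 1.91, -0.211]
ft_force: [-0.9, -0.9, 0.3]
grip_width: 0.004
grip_force: 0.7
[(-19.2, 122), (41.2, 20), (98.5, 47), (157.0, 112)]
[(-147.0, 53), (-18.6, 45), (43.9, 99), (99.9, 17), (154.3, 221)]
```

```bash
python3 -m inch '[[1,6,-7,-2.5,0.5,0],[2,11,-14,-5,1,0],[3,16,-21,-7,1.5,0],[4,21,-29,-10,2,0],[5,25,-37,-15,3,0],[6,29,-45,-19,4,0],[6,31,-50,-22,4.5,0],[6,32,-54,-25,5,0],[7,34,-59,-28,5.5,0],[7,34,-62,-29,6,0],[7,34,-62,-29,6,0]]'
python3 - <<'E'
from plan import *
for n in ("side","top"): print(spokes(n)[0])
E
python3 -m inch '[[10,49,-44,-29,6,0],[15,73,-15,-29,6,0],[17,80,40,-20,4,0],[15,60,80,-10,2,0],[5,20,100,0,0,0],[-5,-25,100,10,-2,0],[-9,-44,90,10,-2,0],[-9,-44,90,10,-2,0]]'
python3 - <<'E'
from plan import *
s=ctrl.get_state(); print(((C+.02*ey+[0,0,.094]-s["position"])*1000).round(1), s["tool_rot"])
for n in ("side","top"):
    o,im=spokes(n); print(o)
    if n=="side": cv2.imwrite("pics/mid.png",cv2.resize(im[150:350,220:420],(600,600))[:,:,::-1])
E
```

```text
time: 6.02
position: [0.6131, 0.177, 0.1768]
tool_rot: [2.018, 1.652, -0.734]
ft_force: [0.9, 0.3, -0.1]
grip_width: 0.008
grip_force: 0.0
[(-60.3, 80), (2.7, 63), (61.2, 43), (118.7, 88), (176.6, 79)]
[(-125.4, 17), (-59.3, 36), (4.1, 85), (64.4, 173), (117.7, 122)]
time: 7.12
position: [0.6039, 0.1296, 0.2692]
tool_rot: [2.141, 1.743, -0.566]
ft_force: [1.0, -0.2, -0.2]
grip_width: 0.009
grip_force: 0.0
[ -6.5 -33.9 -20.2] [ 2.1412651   1.74328501 -0.56571304]
[(-65.6, 91), (-3.9, 128), (113.0, 93), (171.5, 76)]
[(-130.7, 39), (-65.0, 24), (-1.4, 39), (60.4, 100), (112.7, 107)]
```

View pics/mid.png

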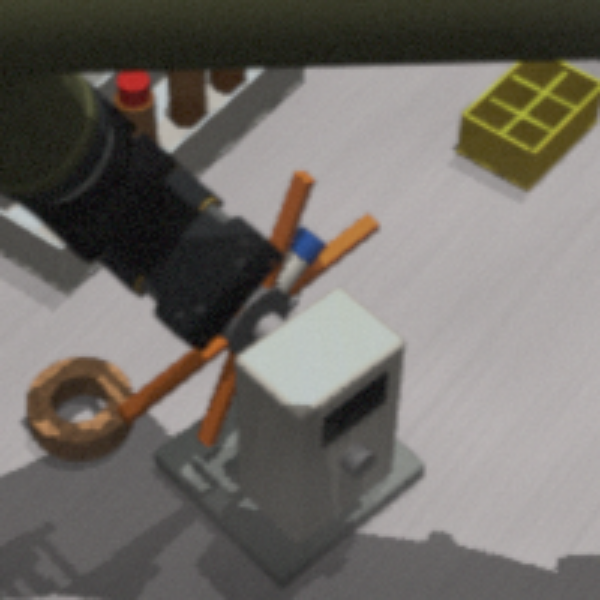

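The side view shows the vial raised on the far side, with its blue cap at (308,243), between the spokes. The retreat gave the wheel an extra −5°, because I wrote its rows from the wrong origin. The tip is now above the next spoke, at about 54°. I'll lift, straighten and drop into the gap.

```bash
python3 -m inch '[[-2,-8,25,0,0,0],[-4,-20,40,9,-2,0],[-5,-29,40,18,-3.5,0],[-5,-29,40,28.5,-5.6,0],[-5,-29,40,28.5,-5.6,0],[-5,-29,10,28.5,-5.6,0],[-5,-29,-18,28.5,-5.6,0],[-5,-29,-18,28.5,-5.6,0]]'
python3 - <<'E'
from plan import *
from scipy.spatial.transform import Rotation as Rn
s=ctrl.get_state(); p=np.array(s["position"])
print(Rn.from_rotvec(s["tool_rot"]).as_matrix()[:,2].round(3), ((p-C)@ey).round(4),((p-C)@ex).round(4),(p-C)[2].round(4))
for n in ("side","top"): print(spokes(n)[0])
for a,phi in((55,90),(50,87),(40,80),(30,75),(20,70),(10,60),(5,55),(2,52),(0,50)): print(a,phi,((tcp(a,.100,phi)-p)*1000).round(1),"rot",(-(90-phi)*ex).round(1))
E
```

```text
time: 8.22
position: [0.5977, 0.1064, 0.247]
tool_rot: [2.424, 1.997, -0.027]
ft_force: [-1.1, 0.1, 0.5]
grip_width: 0.006
grip_force: 0.0
[-0.013 -0.012 -1.   ] 0.0306 -0.0017 0.092
[(-65.9, 85), (-4.4, 158), (55.9, 53)]
[(-131.0, 49), (112.3, 125)]
55 90 [ 4.2 12.5  6.8] rot [ 0. -0.  0.]
50 87 [ 5.8 20.3  2.3] rot [-2.9  0.6 -0. ]
40 80 [ 8.6 34.8 -8.4] rot [-9.8  1.9 -0. ]
30 75 [ 11.   46.7 -21.7] rot [-14.7   2.9  -0. ]
20 70 [ 12.8  56.1 -36.7] rot [-19.6   3.9  -0. ]
10 60 [ 14.4  64.2 -52.8] rot [-29.4   5.8  -0. ]
5 55 [ 15.   67.2 -61.4] rot [-34.3   6.8  -0. ]
2 52 [ 15.3  68.6 -66.6] rot [-37.3   7.4  -0. ]
0 50 [ 15.5  69.4 -70.1] rot [-39.2   7.8  -0. ]
```

```bash
python3 -m inch '[[2,6,4,0,0,0],[4,12,7,0,0,0],[5,16,5,-1.5,0,0],[6,20,2,-3,0.6,0],[7,28,-3,-6,1,0],[9,35,-8,-10,2,0],[10,41,-15,-12,2.5,0],[11,47,-22,-15,3,0],[12,52,-29,-17,3.5,0],[13,56,-37,-20,4,0],[14,60,-45,-25,5,0],[14,64,-53,-29,6,0],[15,66,-57,-32,6.4,0],[15,67,-61,-34,6.8,0],[15,68,-65,-36,7.2,0],[15,68,-65,-36,7.2,0]]'
python3 - <<'E'
from plan import *
for n in ("side","top"): print(spokes(n)[0])
E
```

```text
time: 10.32
position: [0.614, 0.1722, 0.1836]
tool_rot: [2.047, 1.677, -0.696]
ft_force: [-0.2, 0.8, -1.2]
grip_width: 0.005
grip_force: 0.0
[(-178.8, 50), (-56.5, 55), (7.6, 43), (65.2, 22), (121.6, 17), (178.7, 47)]
[(-121.9, 46), (-55.2, 51), (8.8, 44), (68.2, 168), (121.8, 159)]
```

```bash
python3 -m inch '[[0,0,-2,0,0,0],[0,1,-4,-1,0.2,0],[0,1,-5,-1,0.2,0],[0,1,-5,-1,0.2,0]]'
python3 -m inch '[[3,14,18,0,0,0],[7,37,45,0,0,0],[12,60,70,0,0,0],[15,75,90,0,0,0],[25,125,150,0,0,0],[25,165,180,0,0,0],[25,200,200,0,0,0],[25,200,200,0,0,0],[25,200,200,0,0,0]]'
python3 - <<'E'
from plan import *
ims=[]
for n,y,x in(("side",190,240),("top",180,200)):
    o,im=spokes(n); print(o); q=im[y:y+150,x:x+130]; ims.append(cv2.resize(q,(390,450),interpolation=cv2.INTER_CUBIC))
    p=ctrl.camera_params(n); K=np.array(p["mtx"]);T=np.array(p["T"]); m=cv2.inRange(hsv(im),(100,90,25),(130,255,255)); m[:200]=0 
    L=cv2.connectedComponentsWithStats(m)
    Pc=np.linalg.inv(T)@np.append(C+.063*ez,1); px=K@Pc[:3]; print(n,"expected cap centre",(px[:2]/px[2]).round(1),"blobs",[(L[3][i].round(1).tolist(),int(L[2][i,4])) for i in range(1,L[0]) if L[2][i,4]>5])
cv2.imwrite("pics/end.png",np.hstack(ims)[:,:,::-1])
E
```

```text
time: 10.92
position: [0.6143, 0.1727, 0.1795]
tool_rot: [2.037, 1.666, -0.711]
ft_force: [-0.0, -0.1, 0.5]
grip_width: 0.007
grip_force: 0.3
time: 12.05
position: [0.5614, 0.3485, 0.3568]
tool_rot: [1.947, 1.749, -0.658]
ft_force: [17.0, -40.2, 38.7]
grip_width: 0.004
grip_force: 0.0
[(-58.3, 101), (3.9, 147), (62.9, 37), (120.2, 120), (177.9, 95)]
side expected cap centre [303.5 236.8] blobs [([303.9, 234.6], 116)]
[(-124.1, 46), (-57.5, 42), (6.7, 50), (66.0, 169), (119.5, 141)]
top expected cap centre [269.3 220.9] blobs [([272.2, 218.6], 151), ([464.6, 311.2], 198)]
```

View pics/end.png

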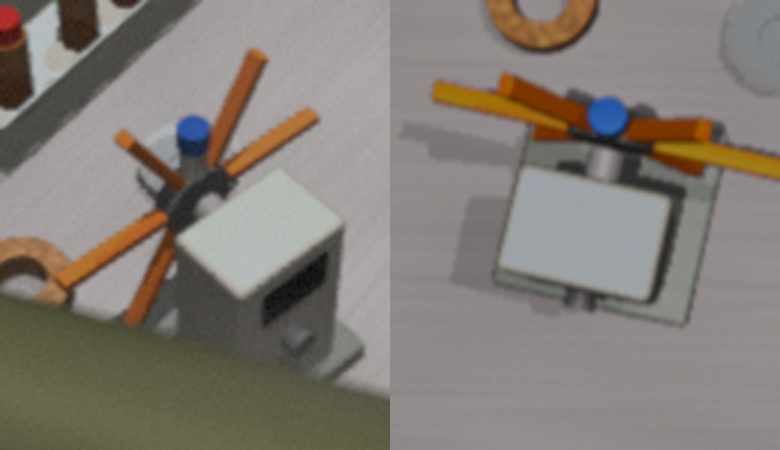

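The vial stands up, with the cap at (193,135) in the left crop and (608,117) in the right one. The wrist force reads high, so I'll check that and the arm before the final angle.

```bash
python3 - <<'E'
from plan import *
for n in("side","top"):
    im,d,K,T=grab(n); 
    m=cv2.inRange(hsv(im),(100,90,25),(130,255,255)); P=cloud(d,K,T); q=P[(m>0)&(np.linalg.norm(P-C,axis=-1)<.1)]
    e=q[q[:,2]>np.median(q[:,2]) if n=="side" else slice(None)]; e=q[abs(q[:,2]-.227)<.005]
    print(n,"cap end: y,x off axle mm",((e-C)@ey).mean()*1e3,((e-C)@ex).mean()*1e3,len(e))
    # spoke ends: y extents in wheel plane
    o=P[(cv2.inRange(hsv(im),(0,150,50),(20,255,255))>0)&(d>0)&(abs((P-C)@ex)<.02)&(np.linalg.norm(P-C,axis=-1)<.13)]-C
    y,z=o@ey,o[:,2]; 
    for lo,hi in((-.02,.03),(.085,.12)):
        k=(z>lo)&(z<hi); print("  z",lo,"y ends",np.percentile(y[k],[1,99]).round(4)*1e3)
    s=(abs(y)>.05)&(abs(z)<.025); 
    if s.sum()>20: print("  horizontal spokes slope deg",np.degrees(np.arctan(np.polyfit(y[s],z[s],1)[0])),s.sum())
s=ctrl.get_state(); print(s["time"],np.round(s["ft_force"],1),np.round(s["qd"],2),np.round(s["position"],3),np.round(s["joint_positions"],2))
E
```

```text
side cap end: y,x off axle mm -3.1480728358312327 1.8382527434059361 86
  z -0.02 y ends [-116.8  115.7]
  z 0.085 y ends [-63.4  56.8]
  horizontal spokes slope deg 0.9223715804221987 316
top cap end: y,x off axle mm -4.620216649376189 5.0970761880454045 129
  z -0.02 y ends [-120.5  113.8]
  z 0.085 y ends [-67.5  56.8]
  horizontal spokes slope deg 1.1352886650184169 226
12.25 [ 1.4 -0.3  1.3] [ 0.05 -0.03  0.04 -0.1   0.01  0.01 -0.  ] [0.56  0.331 0.343] [-1.26  0.94  1.24  0.9  -0.25  2.05 -0.34]
```

```bash
python3 -m inch '[[0,0,0,0,0,0],[0,0,0,0,0,0],[0,0,0,0,0,0],[0,0,0,0,0,0],[0,0,0,0,0,0],[0,0,0,0,0,0]]'
python3 - <<'E'
from plan import *
o,im=spokes("side"); print(o); cv2.imwrite("pics/last.png",im[:,:,::-1])
s=ctrl.get_state(); print(np.round(s["qd"],3),np.round(s["joint_positions"],3))
z=np.load("side0.npz"); print("changed px near bottles",[(nm,int((np.abs(z["im"][y:y+h,x:x+w].astype(int)-im[y:y+h,x:x+w]).max(-1)>50).sum())) for nm,x,y,w,h in(("amber_tall",185,360,45,55),("amber_short",240,390,40,50),("cork",225,265,42,40),("tip",370,163,55,50),("clear",428,185,40,55))])
E
```

```text
time: 13.0
position: [0.5612, 0.33, 0.3452]
tool_rot: [1.978, 1.719, -0.703]
ft_force: [-0.4, -0.3, -0.4]
grip_width: 0.006
grip_force: 0.0
[(-58.3, 90), (4.0, 142), (62.9, 34), (120.3, 125), (178.0, 97)]
[-0.001  0.001  0.001  0.001 -0.     0.     0.   ] [-1.257  0.935  1.241  0.894 -0.247  2.053 -0.339]
changed px near bottles [('amber_tall', 826), ('amber_short', 220), ('cork', 491), ('tip', 0), ('clear', 0)]
```

View pics/last.png

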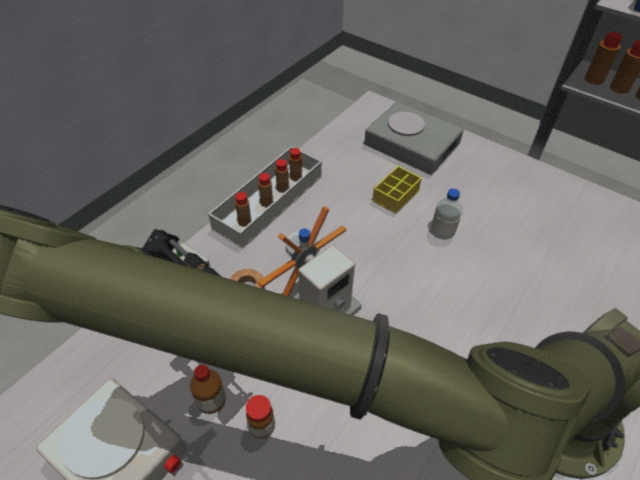

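The picture shows the cap upright at (304,235). The amber bottles are where they were, at (202,390) and (259,415), the arm is still and the wrist reads no force. I'm handing it in.

```bash
python3 -c "
from bench import ctrl
print(ctrl.close_job())"
```

```text
the job is handed in; nothing more can be done
None
```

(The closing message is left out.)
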